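Slide the wide sample jar into its carton

TASK

Get the wide sample jar into the small cardboard carton that stands on the bench with its mouth to the side. First swing both of the carton's front flaps wide open, well past square to the front, then slide the jar along the bench, upright and never lifted, in under the carton's roof until all of it is inside. Leave the flaps open and do not shift the other things on the bench.

Things in the scene. Friction and masses are not known exactly. Their poses are not given: they have to be found in the camera images.
- wide_jar: the wide jar: squat lidded white plastic jar with grey lid, upright, 76 mm diameter (wider than all the other jars), 56 mm tall, about 0.3 kg; origin at the centre of its underside, z up
- carton: brown cardboard carton, fixed to the bench, 124 mm deep (its x) by 112 mm wide (its y) by 79 mm tall; origin at the centre of its underside, z up. The open mouth is the whole face at x = -62 mm and faces roughly world +y; inside 104 mm wide and 76 mm high under a 3 mm roof; walls 4 mm, back wall's inner face at x = +58 mm; no sill: floor level with the bench
- mouth (a point): point at bench level in the middle of the carton's mouth plane; axes as the carton's (x points into the carton)
- flap_far (a joint): angle (rad) of the upright flap hinged on a vertical line at carton x = -64, y = +54 mm (away from the robot): 0 = shut across the mouth, 1.57 = straight out, 2.75 = fully back; starts ajar, stays where left, moved by about 1 N. Flap 40 mm long, 3 mm thick, from 4 to 74 mm above the bench
- flap_near (a joint): the same for the equal flap hinged at carton x = -64, y = -54 mm (towards the robot); shut, the flaps leave 28 mm between their free edges
- small_jar: lidded white plastic jar of the same make but small: 52 mm diameter, 58 mm tall; origin at the centre of its underside; a bystander
- spare_jar: lidded white plastic jar of the same make but small: 52 mm diameter, 58 mm tall; origin at the centre of its underside; a bystander
- dishes: stack of three glass dishes, 60 mm diameter, 42 mm tall in all; origin at the centre of its underside; a bystander
- tip_box: small blue box with a clear lid, 50 (its x) by 40 (its y) by 50 mm tall; origin at the centre of its underside; a bystander
- weight: brass calibration weight with a knob, 38 mm diameter, 53 mm tall; origin at the centre of its underside; a bystander

How it is judged:
On the way:
1. both carton flaps are swung wide open (each past 1.8 rad) while the jar is still outside (value of joint each of flap_far, flap_near above 1.8 rad and x of wide_jar in the frame of carton below -0.085 m), for 0.2 s.
At the end, for the whole second after the job is handed in: The wide jar stands upright (within 0.1 rad) on the bench at rest, wholly inside the carton: its centre at least 39 mm in from the mouth plane and within 20 mm of the carton's middle line; both flaps still open beyond 1.6 rad (x of wide_jar in the frame of carton between -0.023 and 0.026 m and y of wide_jar in the frame of carton between -0.02 and 0.02 m and height (world z) of wide_jar below 0.006 m and angle between wide_jar's own z axis and vertical below 0.1 rad and linear speed of wide_jar below 0.02 m/s and value of joint each of flap_far, flap_near above 1.6 rad); the robot touches nothing.
It fails at once if the wide jar is lifted (underside more than 15 mm up) (height (world z) of wide_jar above 0.015 m).
It fails at once if the wide jar is tipped more than 0.3 rad (angle between wide_jar's own z axis and vertical above 0.3 rad).
It fails at once if another thing on the bench is shifted more than 20 mm (distance of any of small_jar, spare_jar, dishes, tip_box, weight from where it was at the start of the episode above 0.02 m).
It also fails if it takes over 72 s, if anything falls off the work surface, if the arm or the gripper's body presses on something with over 40 N, if the wrist force passes 120 N, or if a joint passes its speed limit or range.

ROBOT

A 7-joint arm with a two-finger parallel gripper is mounted at the origin on the work surface. World frame = base frame: x ahead of the robot, y to its left, z up, the work surface at z = 0. Lengths are in m, angles in rad, forces in N, time in s.
With the tool pointing down it reaches from about 0.425 to 0.925 m from the base axis. Payload 6.8 kg.
Tool frame: the origin (TCP) lies between the finger pads; the fingertips stand finger_overhang ahead of it and the grasp point (between the pads) lies 6 mm ahead of it (finger_overhang is the distance from the TCP to the fingertips, in m); z points along the fingers, y is the line along which they close (so a half turn about z gives the same grasp; the last joint's range is limited). The gripper opens to 85 mm and grips with 20 to 120 N. Pads are 22 mm wide; open, the fingers measure 114 mm over their backs; the gripper's body (76 mm by 85 mm) begins 54 mm behind the grasp point. The pads swing forward as they close: fully open they stand 13 mm farther back than shut.
Start: joints at [1.159, 0.477, 0.022, 1.555, -0.011, 1.109, -0.083], TCP at [0.202, -0.644, 0.256] pointing down, gripper open.
Joint ranges: [-2.96, 2.96], [-0.34, 2.1], [-1.41, 1.46], [0.24, 2.44], [-1.37, 4.51], [0.17, 1.92], [-2.96, 2.96]. Speed limits (rad/s): [2.39, 2.39, 3.14, 3.14, 3.14, 3.14, 3.14].

INTERFACE

Orientations are given as a unit quaternion [w, x, y, z].
In Python, from station import * gives the robot as it stands.
- The arm moves only by the tool drive_tool, never from a script. Its argument "increments" is a list of rows, each an object of numbers: "claw": the finger opening in m, from 0 to 0.0854; "dx", "dy", "dz": the shift along the tool's x, y, z in m; "wx", "wy", "wz": the turn, a rotation vector about the tool's x, y, z in degrees. A call has 1 to 20 rows; each row shifts and turns the commanded pose from where the row before left it, along the tool's axes as they then stand; what a row does not reach is not made up. A row lasts 1/8 s, in which the tool goes at most 62.5 mm and 10.7 degrees, less where a joint would pass 70% of its speed; a pose out of reach is approached as far as the arm can. A call with a gripper value outside its range is refused whole. The fingers move at their own pace and stop on an object; "newtons" is the grip in N (left out, the last holds). Time passes only in rows, so rows that do not move let the fingers close. It gives the time, the measured TCP pose, the force, the opening and the grip force at its end, in the units of the state.
- get_obs(): the state, without advancing time (a new reading comes with each control period).
- read_camera(name): name is "scene" or "top"; returns (picture, depth): 480x640x3 uint8, red, green, blue; 480x640 float32, m along the optical axis (not along the pixel's ray), 0 where there is no reading.
- calibration(name): a dict with "intrinsics" (3x3 intrinsics, pixels), "R" (3x3) and "t" (3): a world point X has camera coordinates R X + t. Camera axes: x right, y down, z forward; pixel columns grow to the right and rows downward; lengths in m; the calibration is good to about 2 mm. A picture is of the moment at which its call begins. calibration takes no time and is no camera call.
- hand_in(): hands the job in; it is judged then, once.
The state is a dict: "t": time; "q": joint angles; "joint_vel": joint speeds; "joint_torque": joint torques, N m; "eef_pos": TCP position; "tool_rot": TCP orientation; "contact_force": force on the tool from outside, world axes, zero at the start; "torque": the same for the moment, N m; "gripper_width": opening from 0.0 (shut) to 1.0 (fully open); "grasp_force": force on a finger pad.
Only numpy, scipy, OpenCV 4.12 (cv2) and the standard library are available. Lean on these libraries where they do the work, as an engineer would, in place of code of your own. Each camera call takes 0.05 s, during which the arm holds its last target. There are 200 camera calls.

## Working session

There is one attempt and no reset: what is moved stays moved. The work goes in short steps, Python scripts to look and compute and a tool call to move; the robot and the scene stay as the last step left them, time stands still between calls to the robot, and variables do not carry over. Pictures are saved under pics/ and viewed, at most 13 in all, crops included, and the job is handed in when it is done.

Besides the shell and the picture viewer there is one more tool, called after "Request:" in YAML: its name, and indented under it one key for each argument. drive_tool: Moves the arm, as the interface text tells. Its arguments: {"type":"object","properties":{"increments":{"type":"array","items":{"type":"object","properties":{"claw":{"type":"number"},"dx":{"type":"number"},"dy":{"type":"number"},"dz":{"type":"number"},"wx":{"type":"number"},"wy":{"type":"number"},"wz":{"type":"number"}}}},"newtons":{"type":"number"}},"required":["increments"]}

```bash
mkdir -p pics; python3 - <<'E'
from station import *
import cv2, numpy as np
for n in ("scene","top"):
    p,d=read_camera(n); c=calibration(n)
    cv2.imwrite(f"pics/{n}0.png",p[...,::-1]); np.save(f"{n}_d.npy",d)
    print(n,np.round(c["intrinsics"],1).tolist(),np.round(c["R"],3).tolist(),np.round(c["t"],3).tolist())
print(get_obs())
E
```

```text
scene [[599.5, 0.0, 320.3], [0.0, 599.5, 244.9], [0.0, 0.0, 1.0]] [[-0.524, 0.852, -0.014], [0.733, 0.442, -0.517], [-0.435, -0.281, -0.856]] [0.265, -0.406, 1.457]
top [[570.3, 0.0, 319.3], [0.0, 570.3, 243.2], [0.0, 0.0, 1.0]] [[-0.028, -1.0, 0.009], [-0.985, 0.026, -0.172], [0.172, -0.014, -0.985]] [0.039, 0.584, 1.087]
{'t': 0.1, 'q': array([ 1.15888982,  0.47770742,  0.02240191,  1.55635991, -0.011475  ,
        1.10928929, -0.08307396]), 'joint_vel': array([ 0.00109151, -0.0024818 ,  0.0006327 , -0.00179733, -0.00130542,
       -0.00222596, -0.00189556]), 'joint_torque': array([ 4.44478574e-03, -5.97762573e+01,  1.61369797e+00, -2.81955957e+01,
        1.27881064e-02,  4.97909714e-03, -4.10272094e-05]), 'eef_pos': array([ 0.20173328, -0.64363393,  0.25542768]), 'tool_rot': array([-7.91284228e-04,  9.88484198e-01,  1.51321917e-01, -2.06078402e-04]), 'contact_force': array([-1.02190844,  1.33269808,  0.72961666]), 'torque': array([ 0.017311  ,  0.00160793, -0.0045209 ]), 'grasp_force': 0.0, 'gripper_width': 0.9996012735365258}
```

View pics/scene0.png

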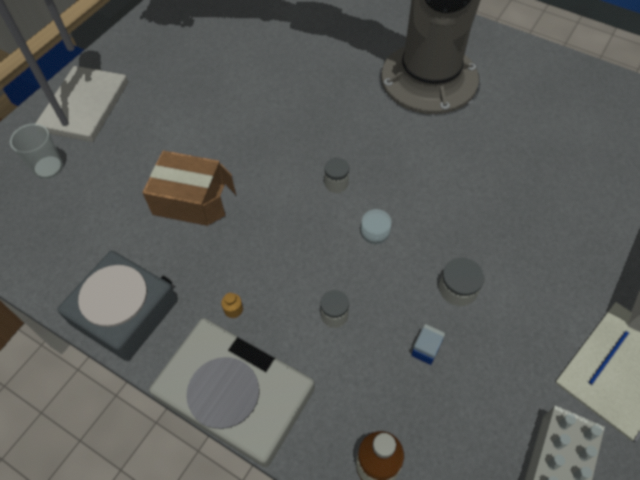

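View pics/top0.png

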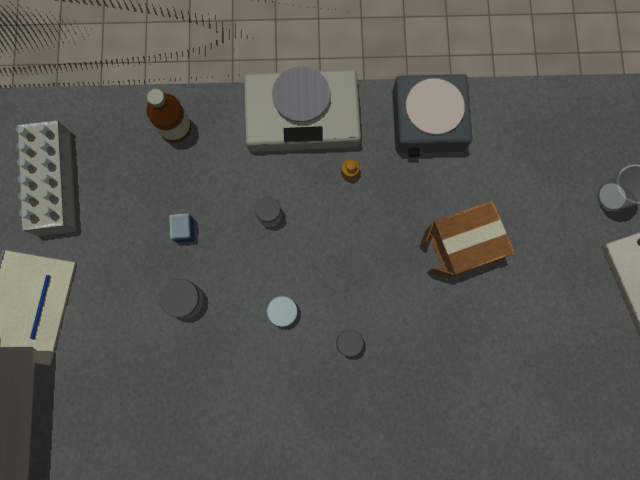

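```bash
cat > h.py <<'E'
from station import *
import cv2, numpy as np
def cloud(n):
    p,d=read_camera(n); return p,unproj(n,d)
def unproj(n,d):
    c=calibration(n);K=np.array(c["intrinsics"]);R=np.array(c["R"]);t=np.array(c["t"])
    v,u=np.mgrid[:480,:640]
    X=np.stack([(u-K[0,2])/K[0,0]*d,(v-K[1,2])/K[1,1]*d,d],-1)
    X=(X-t)@R; X[d<=0]=np.nan; return X
def ray(n,u,v,z):
    c=calibration(n);K=np.array(c["intrinsics"]);R=np.array(c["R"]);t=np.array(c["t"])
    o=-R.T@t; r=R.T@np.linalg.solve(K,[u,v,1]); return o+r*(z-o[2])/r[2]
def proj(n,X):
    c=calibration(n);Y=np.array(c["R"])@X+c["t"];p=np.array(c["intrinsics"])@Y;return p[:2]/p[2]
E
python3 - <<'E'
from h import *
import station; print([n for n in dir(station) if not n.startswith('_')], globals().get('finger_overhang'))
X=unproj("top",np.load("top_d.npy"))
for nm,(u,v) in dict(wide=(180,299),small=(268,210),spare=(350,343),dish=(282,312),tip=(180,226),weight=(350,169)).items():
    w=X[v-32:v+33,u-32:u+33].reshape(-1,3); w=w[np.nan_to_num(w[:,2])>.02]
    top=w[w[:,2]>np.percentile(w[:,2],90)-.006]
    print(nm,np.round((top.min(0)+top.max(0))/2,3),np.round(np.ptp(top,axis=0),3),len(top))
w=X[190:290,415:525].reshape(-1,3);top=w[(w[:,2]>.074)&(w[:,2]<.09)]
r=cv2.minAreaRect((top[:,:2]*1000).astype(np.float32));print(r,cv2.boxPoints(r), np.median(top[:,2]))
p=cv2.imread("pics/top0.png")[195:285,410:520];cv2.imwrite("pics/c1.png",cv2.resize(p,None,fx=6,fy=6,interpolation=cv2.INTER_CUBIC))
m=X[215:285,418:460];u=m[(m[...,2]>.055)&(m[...,2]<.0745)]
E
```

```text
['PlanningError', 'calibration', 'finger_overhang', 'get_obs', 'hand_in', 'read_camera'] 0.025
wide [0.484 0.3   0.057] [0.074 0.074 0.011] 1123
small [0.656 0.125 0.058] [0.05  0.05  0.009] 474
spare [ 0.388 -0.03   0.059] [0.05 0.05 0.01] 526
dish [0.454 0.101 0.043] [0.059 0.057 0.01 ] 662
tip [0.628 0.303 0.051] [0.05  0.041 0.011] 444
weight [ 0.771 -0.024  0.052] [0.074 0.087 0.012] 251
((579.8968505859375, -263.2652893066406), (112.406982421875, 158.5460662841797), 17.97093963623047) [[ 501.97687 -205.20047]
 [ 550.89386 -356.01157]
 [ 657.81683 -321.3301 ]
 [ 608.89984 -170.51901]] 0.0786445004705068
```

View pics/c1.png

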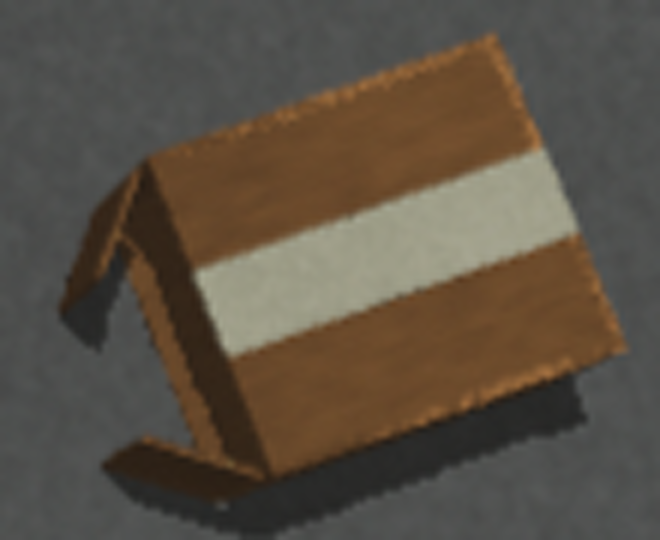

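```bash
python3 - <<'E'
from h import *
f=lambda u,v,z: ray("top",410+(u+.5)/6-.5,195+(v+.5)/6-.5,z)[:2]*1000
c=[f(*q,79) if 0 else f(*q,.079) for q in [(148,158),(493,35),(625,350),(268,478)]]
ff,bf,bn,fn=c
print(np.round(c,1), [round(float(np.linalg.norm(a-b)),1) for a,b in((ff,bf),(bf,bn),(bn,fn),(fn,ff))])
ex=(bf-ff)+(bn-fn); ex/=np.linalg.norm(ex); ey=(ff-fn)+(bf-bn); ey/=np.linalg.norm(ey)
ctr=sum(c)/4; a=np.arctan2(ex[1],ex[0]); a2=np.arctan2(-ey[0],ey[1]); print("ctr",ctr,"yaw",a,a2)
yaw=(a+a2)/2; E=np.array([[np.cos(yaw),np.sin(yaw)],[-np.sin(yaw),np.cos(yaw)]])
for nm,q in dict(far_h=(143,163),far_tip=(103,278),near_tip=(145,437),near_h=(265,475)).items(): print(nm,np.round(E@(f(*q,.074)-ctr),1))
print("mouth",ctr+E.T@[-62,0])
for n,p in dict(wide=(484,300),small=(656,125),spare=(388,-30),dish=(454,101),weight=(771,-24),tip=(628,303)).items(): print(n,np.round(E@(np.array(p)-ctr)))
print(E)
E
```

```text
[[ 618.5 -203. ]
 [ 656.8 -319.4]
 [ 550.8 -353.8]
 [ 512.4 -235. ]] [122.5, 111.4, 124.9, 110.8]
ctr [ 584.60639693 -277.82675388] yaw -1.2551615764884132 -1.2671215792964965
far_h [-61.7  54.7]
far_tip [-88.   23.2]
near_tip [-94.1 -30. ]
near_h [-62.  -54.4]
mouth [ 565.71314784 -218.77554611]
wide [-581.   80.]
small [-362.  191.]
spare [-296. -112.]
dish [-401.   -9.]
weight [-185.  255.]
tip [-540.  218.]
[[ 0.30472982 -0.95243883]
 [ 0.95243883  0.30472982]]
```

Request:
drive_tool:
  increments:
    - {"claw":0,"dx":0.0314,"dy":-0.0218}
    - {"dx":0.0314,"dy":-0.0218}
    - {"dx":0.0314,"dy":-0.0218}
    - {"dx":0.0314,"dy":-0.0218}
    - {"dx":0.0314,"dy":-0.0218}
    - {"dx":0.0314,"dy":-0.0218}
    - {"dx":0.0314,"dy":-0.0218}
    - {"dx":0.0314,"dy":-0.0218}
    - {"dx":0.0314,"dy":-0.0218}
    - {"dx":0.0314,"dy":-0.0218}
    - {"dx":0.0314,"dy":-0.0218}
    - {"dx":0.0314,"dy":-0.0218}
    - {"dx":0.0314,"dy":-0.0218}
    - {"dx":0.0314,"dy":-0.0218}
    - {"dx":0.0314,"dy":-0.0218}
    - {"dz":0.03}
    - {"dz":0.03}
    - {"dz":0.03}
    - {"dz":0.03}
    - {"dz":0}

```text
schema error: expected keys claw, dx, dy, dz, wx, wy, wz
```

```bash
cat >> h.py <<'E'
from scipy.spatial.transform import Rotation as Ro
CT=np.array([.5846,-.2778]);YAW=-1.261
E2=np.array([[np.cos(YAW),np.sin(YAW)],[-np.sin(YAW),np.cos(YAW)]])
def st():
    o=get_obs();q=o["tool_rot"];R=Ro.from_quat([q[1],q[2],q[3],q[0]]).as_matrix()
    print("t",o["t"],"tcp",np.round(o["eef_pos"],4),"carton",np.round(E2@(o["eef_pos"][:2]-CT),4),"F",np.round(o["contact_force"],1),"w",round(o["gripper_width"],3))
    print("tool axes in carton frame (cols x,y,z)\n",np.round(np.block([[E2,np.zeros((2,1))],[np.zeros((1,2)),1]])@R,3),"q",np.round(o["q"],2))
    return o,R
E
python3 -c "
from h import *;st();p,d=read_camera('top');cv2.imwrite('pics/t2.png',p[100:340,340:600,::-1].repeat(2,0).repeat(2,1))"
```

```text
t 0.1 tcp [ 0.2017 -0.6436  0.2554] carton [ 0.2317 -0.4762] F [-1.   1.3  0.7] w 1.0
tool axes in carton frame (cols x,y,z)
 [[ 0.006  1.    -0.002]
 [ 1.    -0.006 -0.   ]
 [-0.    -0.002 -1.   ]] q [ 1.16  0.48  0.02  1.56 -0.01  1.11 -0.08]
```

View pics/t2.png

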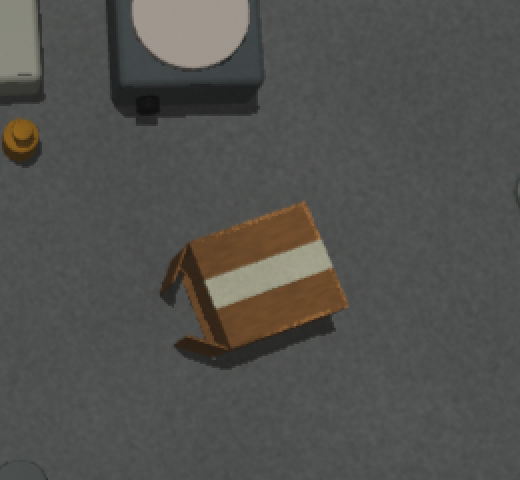

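The move was refused because every row needs all the keys. The picture shows the scene unchanged: flaps ajar at crop (172,280) and (195,347).

Request:
drive_tool:
  increments:
    - {"claw":0,"dx":0.0314,"dy":-0.0218,"dz":0,"wx":0,"wy":0,"wz":0}
    - {"claw":0,"dx":0.0314,"dy":-0.0218,"dz":0,"wx":0,"wy":0,"wz":0}
    - {"claw":0,"dx":0.0314,"dy":-0.0218,"dz":0,"wx":0,"wy":0,"wz":0}
    - {"claw":0,"dx":0.0314,"dy":-0.0218,"dz":0,"wx":0,"wy":0,"wz":0}
    - {"claw":0,"dx":0.0314,"dy":-0.0218,"dz":0,"wx":0,"wy":0,"wz":0}
    - {"claw":0,"dx":0.0314,"dy":-0.0218,"dz":0,"wx":0,"wy":0,"wz":0}
    - {"claw":0,"dx":0.0314,"dy":-0.0218,"dz":0,"wx":0,"wy":0,"wz":0}
    - {"claw":0,"dx":0.0314,"dy":-0.0218,"dz":0,"wx":0,"wy":0,"wz":0}
    - {"claw":0,"dx":0.0314,"dy":-0.0218,"dz":0,"wx":0,"wy":0,"wz":0}
    - {"claw":0,"dx":0.0314,"dy":-0.0218,"dz":0,"wx":0,"wy":0,"wz":0}
    - {"claw":0,"dx":0.0314,"dy":-0.0218,"dz":0,"wx":0,"wy":0,"wz":0}
    - {"claw":0,"dx":0.0314,"dy":-0.0218,"dz":0,"wx":0,"wy":0,"wz":0}
    - {"claw":0,"dx":0.0314,"dy":-0.0218,"dz":0,"wx":0,"wy":0,"wz":0}
    - {"claw":0,"dx":0.0314,"dy":-0.0218,"dz":0,"wx":0,"wy":0,"wz":0}
    - {"claw":0,"dx":0.0314,"dy":-0.0218,"dz":0,"wx":0,"wy":0,"wz":0}
    - {"claw":0,"dx":0,"dy":0,"dz":0.04,"wx":0,"wy":0,"wz":0}
    - {"claw":0,"dx":0,"dy":0,"dz":0.04,"wx":0,"wy":0,"wz":0}
    - {"claw":0,"dx":0,"dy":0,"dz":0.04,"wx":0,"wy":0,"wz":0}
    - {"claw":0,"dx":0,"dy":0,"dz":0,"wx":0,"wy":0,"wz":0}

```text
t: 2.52
eef_pos: [0.5511, -0.1905, 0.1334]
tool_rot: [-0.001, 0.988, 0.151, -0.003]
contact_force: [0.4, -0.1, 1.4]
gripper_width: 0.005
grasp_force: 0.0
```

```bash
python3 -c "
from h import *;st();p,d=read_camera('scene');cv2.imwrite('pics/s3.png',cv2.resize(p[80:280,80:340,::-1],None,fx=3,fy=3))"
```

```text
t 2.525 tcp [ 0.5511 -0.1905  0.1334] carton [-0.0933 -0.0053] F [ 0.4 -0.1  1.4] w 0.005
tool axes in carton frame (cols x,y,z)
 [[ 0.006  1.    -0.004]
 [ 1.    -0.006 -0.006]
 [-0.006 -0.004 -1.   ]] q [ 0.38  0.48 -0.2   1.87  0.13  0.81 -1.15]
```

View pics/s3.png

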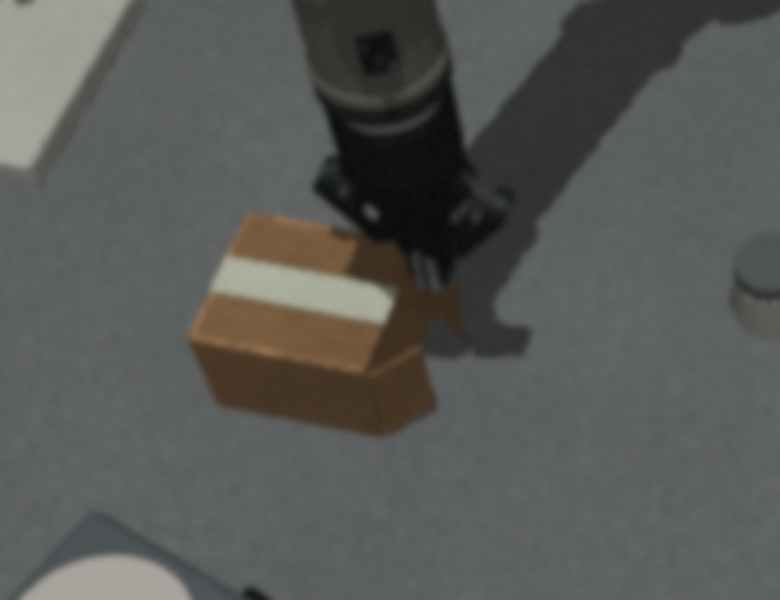

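The closed fingers sit just over the gap between the flaps (crop 430,275), so I'll descend and sweep the far flap.

Request:
drive_tool:
  increments:
    - {"claw":0,"dx":0,"dy":0,"dz":0.026,"wx":0,"wy":0,"wz":0}
    - {"claw":0,"dx":0,"dy":0,"dz":0.026,"wx":0,"wy":0,"wz":0}
    - {"claw":0,"dx":0,"dy":0,"dz":0.026,"wx":0,"wy":0,"wz":0}
    - {"claw":0,"dx":0,"dy":0,"dz":0,"wx":0,"wy":0,"wz":0}
    - {"claw":0,"dx":0.01,"dy":0,"dz":0,"wx":0,"wy":0,"wz":0}
    - {"claw":0,"dx":0.01,"dy":0,"dz":0,"wx":0,"wy":0,"wz":0}
    - {"claw":0,"dx":0.01,"dy":0,"dz":0,"wx":0,"wy":0,"wz":0}
    - {"claw":0,"dx":0.01,"dy":0,"dz":0,"wx":0,"wy":0,"wz":0}
    - {"claw":0,"dx":0.01,"dy":0,"dz":0,"wx":0,"wy":0,"wz":0}
    - {"claw":0,"dx":0.01,"dy":0,"dz":0,"wx":0,"wy":0,"wz":0}
    - {"claw":0,"dx":0.008,"dy":0,"dz":0,"wx":0,"wy":0,"wz":0}
    - {"claw":0,"dx":0,"dy":0,"dz":0,"wx":0,"wy":0,"wz":0}

```text
t: 4.08
eef_pos: [0.6197, -0.1703, 0.0585]
tool_rot: [0.0, 0.988, 0.152, 0.001]
contact_force: [0.3, 0.0, 0.4]
gripper_width: -0.004
grasp_force: 0.4
```

```bash
python3 -c "
from h import *;st()"
```

```text
t 4.075 tcp [ 0.6197 -0.1703  0.0585] carton [-0.0917  0.0662] F [0.3 0.  0.4] w -0.004
tool axes in carton frame (cols x,y,z)
 [[ 0.005  1.     0.   ]
 [ 1.    -0.005  0.002]
 [ 0.002  0.    -1.   ]] q [ 0.3   0.66 -0.17  1.76  0.16  0.73 -1.22]
```

Request:
drive_tool:
  increments:
    - {"claw":0,"dx":-0.018,"dy":0,"dz":0,"wx":0,"wy":0,"wz":0}
    - {"claw":0,"dx":-0.018,"dy":0,"dz":0,"wx":0,"wy":0,"wz":0}
    - {"claw":0,"dx":-0.018,"dy":0,"dz":0,"wx":0,"wy":0,"wz":0}
    - {"claw":0,"dx":-0.014,"dy":0,"dz":0,"wx":0,"wy":0,"wz":0}
    - {"claw":0,"dx":-0.01,"dy":0,"dz":0,"wx":0,"wy":0,"wz":0}
    - {"claw":0,"dx":-0.01,"dy":0,"dz":0,"wx":0,"wy":0,"wz":0}
    - {"claw":0,"dx":-0.01,"dy":0,"dz":0,"wx":0,"wy":0,"wz":0}
    - {"claw":0,"dx":-0.01,"dy":0,"dz":0,"wx":0,"wy":0,"wz":0}
    - {"claw":0,"dx":-0.01,"dy":0,"dz":0,"wx":0,"wy":0,"wz":0}
    - {"claw":0,"dx":-0.01,"dy":0,"dz":0,"wx":0,"wy":0,"wz":0}
    - {"claw":0,"dx":-0.003,"dy":0,"dz":0,"wx":0,"wy":0,"wz":0}
    - {"claw":0,"dx":0,"dy":0,"dz":0,"wx":0,"wy":0,"wz":0}
    - {"claw":0,"dx":0.01,"dy":-0.015,"dz":0,"wx":0,"wy":0,"wz":0}
    - {"claw":0,"dx":0,"dy":0,"dz":-0.04,"wx":0,"wy":0,"wz":0}
    - {"claw":0.0854,"dx":0,"dy":-0.03,"dz":-0.04,"wx":0,"wy":0,"wz":0}
    - {"claw":0.0854,"dx":0,"dy":-0.05,"dz":-0.04,"wx":0,"wy":0,"wz":0}
    - {"claw":0.0854,"dx":0,"dy":-0.05,"dz":0,"wx":0,"wy":0,"wz":0}
    - {"claw":0.0854,"dx":0,"dy":-0.05,"dz":0,"wx":0,"wy":0,"wz":0}

```text
t: 6.32
eef_pos: [0.4444, -0.0193, 0.1777]
tool_rot: [0.0, 0.988, 0.152, 0.0]
contact_force: [0.1, -0.6, 0.2]
gripper_width: 0.848
grasp_force: 0.0
```

```bash
python3 -c "
from h import *;st();p,d=read_camera('top');cv2.imwrite('pics/t4.png',cv2.resize(p[180:300,390:530,::-1],None,fx=5,fy=5,interpolation=cv2.INTER_CUBIC))"
```

```text
t 6.325 tcp [ 0.4444 -0.0193  0.1777] carton [-0.2889 -0.0548] F [ 0.1 -0.6  0.2] w 0.848
tool axes in carton frame (cols x,y,z)
 [[ 0.005  1.     0.   ]
 [ 1.    -0.005  0.001]
 [ 0.001  0.    -1.   ]] q [ 0.18  0.22 -0.31  2.15  0.09  0.79 -1.46]
```

View pics/t4.png

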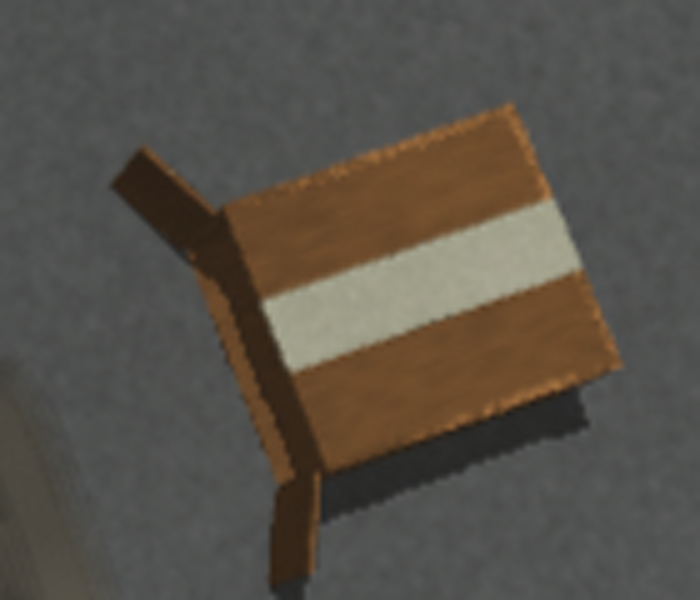

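Both flaps are wide open: the far one from (220,212) to (145,150), about 2.6 rad, and the near one from (318,472) to (315,575), about 2.75 rad. Next I'll turn and go above the jar.

Request:
drive_tool:
  increments:
    - {"claw":0.0854,"dx":0,"dy":0,"dz":0,"wx":0,"wy":0,"wz":-10}
    - {"claw":0.0854,"dx":0,"dy":0,"dz":0,"wx":0,"wy":0,"wz":-10}
    - {"claw":0.0854,"dx":0,"dy":0,"dz":0,"wx":0,"wy":0,"wz":-10}
    - {"claw":0.0854,"dx":0,"dy":0,"dz":0,"wx":0,"wy":0,"wz":-10}
    - {"claw":0.0854,"dx":0,"dy":0,"dz":0,"wx":0,"wy":0,"wz":-10}
    - {"claw":0.0854,"dx":0,"dy":0,"dz":0,"wx":0,"wy":0,"wz":-10}
    - {"claw":0.0854,"dx":0,"dy":0,"dz":0,"wx":0,"wy":0,"wz":-10}
    - {"claw":0.0854,"dx":0,"dy":0,"dz":0,"wx":0,"wy":0,"wz":-10}
    - {"claw":0.0854,"dx":0,"dy":0,"dz":0,"wx":0,"wy":0,"wz":-10}
    - {"claw":0.0854,"dx":0.04,"dy":0.02,"dz":0,"wx":0,"wy":0,"wz":0}
    - {"claw":0.0854,"dx":0.04,"dy":0.02,"dz":0,"wx":0,"wy":0,"wz":0}
    - {"claw":0.0854,"dx":0.04,"dy":0.02,"dz":0,"wx":0,"wy":0,"wz":0}
    - {"claw":0.0854,"dx":0.04,"dy":0.02,"dz":0,"wx":0,"wy":0,"wz":0}
    - {"claw":0.0854,"dx":0.04,"dy":0.02,"dz":0,"wx":0,"wy":0,"wz":0}
    - {"claw":0.0854,"dx":0.04,"dy":0.02,"dz":0,"wx":0,"wy":0,"wz":0}
    - {"claw":0.0854,"dx":0.04,"dy":0.015,"dz":0,"wx":0,"wy":0,"wz":0}
    - {"claw":0.0854,"dx":0,"dy":0,"dz":0,"wx":0,"wy":0,"wz":0}

```text
t: 8.5
eef_pos: [0.4881, 0.2907, 0.1772]
tool_rot: [-0.001, 0.589, 0.808, 0.001]
contact_force: [-0.8, -0.8, -0.1]
gripper_width: 0.996
grasp_force: 0.0
```

```bash
python3 -c "
from h import *;st()
S=unproj('scene',np.load('scene_d.npy'))
w=S[230:330,410:510].reshape(-1,3);w=w[np.nan_to_num(w[:,2])>.045];print((w.max(0)+w.min(0))/2,np.ptp(w,axis=0))
# lid+body side points: fit radius-free circle to side points at top view
(c,r)=cv2.minEnclosingCircle((w[:,:2]*1000).astype(np.float32));print(c,r)
T=unproj('top',np.load('top_d.npy'))[265:335,145:215].reshape(-1,3);T=T[np.nan_to_num(T[:,2])>.05];print(cv2.minEnclosingCircle((T[:,:2]*1000).astype(np.float32)),T[:,:2].mean(0),w[:,:2].mean(0))
c=np.array([.484,.3]);print('jar in carton',E2@(c-CT))
"
```

```text
t 8.5 tcp [0.4881 0.2907 0.1772] carton [-0.5708  0.0814] F [-0.8 -0.8 -0.1] w 0.996
tool axes in carton frame (cols x,y,z)
 [[-1.    -0.001 -0.003]
 [-0.001  1.    -0.   ]
 [ 0.003 -0.    -1.   ]] q [-0.16  0.46 -0.62  1.86  0.33  0.92 -0.62]
[0.53463118 0.30139346 0.05371153] [0.17386381 0.07468049 0.01739247]
(534.801513671875, 293.4438781738281) 87.10236358642578
((483.7398681640625, 300.8783874511719), 38.22739791870117) [0.48367807 0.30042105] [0.49541373 0.30132986]
jar in carton [-0.58096361  0.0803398 ]
```

Request:
drive_tool:
  increments:
    - {"claw":0.0854,"dx":0.0105,"dy":-0.001,"dz":0.03,"wx":0,"wy":0,"wz":0}
    - {"claw":0.0854,"dx":0,"dy":0,"dz":0.03,"wx":0,"wy":0,"wz":0}
    - {"claw":0.0854,"dx":0,"dy":0,"dz":0.015,"wx":0,"wy":0,"wz":0}
    - {"claw":0.0854,"dx":0,"dy":0,"dz":0.01,"wx":0,"wy":0,"wz":0}
    - {"claw":0.0854,"dx":0,"dy":0,"dz":0,"wx":0,"wy":0,"wz":0}

```text
t: 9.12
eef_pos: [0.486, 0.2949, 0.0922]
tool_rot: [-0.0, 0.592, 0.806, -0.0]
contact_force: [0.3, 0.2, 0.3]
gripper_width: 0.998
grasp_force: 0.0
```

```bash
python3 -c "
from h import *;st();p,d=read_camera('scene');cv2.imwrite('pics/s5.png',cv2.resize(p[190:350,380:580,::-1],None,fx=4,fy=3.75,interpolation=cv2.INTER_CUBIC))"
```

```text
t 9.125 tcp [0.486  0.2949 0.0922] carton [-0.5755  0.0806] F [0.3 0.2 0.3] w 0.998
tool axes in carton frame (cols x,y,z)
 [[-1.     0.006  0.   ]
 [ 0.006  1.    -0.001]
 [-0.    -0.001 -1.   ]] q [-0.22  0.58 -0.56  1.91  0.43  0.77 -0.72]
```

View pics/s5.png

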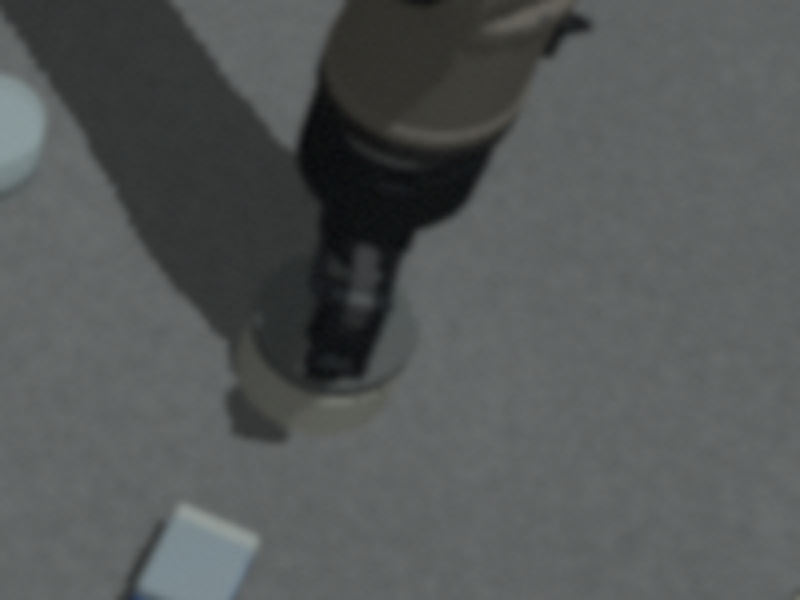

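The near fingertip (crop 335,380) is in line with the jar's middle, just above the lid. I'll descend, then close gently.

Request:
drive_tool:
  increments:
    - {"claw":0.0854,"dx":0.006,"dy":0,"dz":0.01,"wx":0,"wy":0,"wz":0}
    - {"claw":0.0854,"dx":0,"dy":0,"dz":0.01,"wx":0,"wy":0,"wz":0}
    - {"claw":0.0854,"dx":0,"dy":0,"dz":0.01,"wx":0,"wy":0,"wz":0}
    - {"claw":0.0854,"dx":0,"dy":0,"dz":0.01,"wx":0,"wy":0,"wz":0}
    - {"claw":0.0854,"dx":0,"dy":0,"dz":0,"wx":0,"wy":0,"wz":0}

```text
t: 9.8
eef_pos: [0.4836, 0.3004, 0.0513]
tool_rot: [-0.0, 0.592, 0.806, -0.001]
contact_force: [0.0, -0.2, -0.6]
gripper_width: 1.002
grasp_force: 0.0
```

```bash
python3 -c "
from h import *;st()"
```

```text
t 9.8 tcp [0.4836 0.3004 0.0513] carton [-0.5815  0.0801] F [ 0.  -0.2 -0.6] w 1.002
tool axes in carton frame (cols x,y,z)
 [[-1.     0.006  0.001]
 [ 0.006  1.    -0.002]
 [-0.001 -0.002 -1.   ]] q [-0.26  0.64 -0.52  1.93  0.48  0.71 -0.77]
```

Request:
drive_tool:
  increments:
    - {"claw":0.0854,"dx":0,"dy":0,"dz":0.009,"wx":0,"wy":0,"wz":0}
    - {"claw":0.0854,"dx":0,"dy":0,"dz":0.008,"wx":0,"wy":0,"wz":0}
    - {"claw":0.0854,"dx":0,"dy":0,"dz":0,"wx":0,"wy":0,"wz":0}
    - {"claw":0.07,"dx":0,"dy":0,"dz":0,"wx":0,"wy":0,"wz":0}
    - {"claw":0.07,"dx":0,"dy":0,"dz":0,"wx":0,"wy":0,"wz":0}
    - {"claw":0.07,"dx":0,"dy":0,"dz":0,"wx":0,"wy":0,"wz":0}
    - {"claw":0.07,"dx":0,"dy":0,"dz":0,"wx":0,"wy":0,"wz":0}
  newtons: 20

```text
t: 10.68
eef_pos: [0.4844, 0.3011, 0.0355]
tool_rot: [0.0, 0.592, 0.806, 0.0]
contact_force: [1.1, 0.8, -0.3]
gripper_width: 0.885
grasp_force: 25.1
```

```bash
python3 -c "
from h import *;st()"
```

```text
t 10.675 tcp [0.4844 0.3011 0.0355] carton [-0.5819  0.0811] F [ 1.1  0.8 -0.3] w 0.885
tool axes in carton frame (cols x,y,z)
 [[-1.     0.006 -0.   ]
 [ 0.006  1.     0.001]
 [ 0.     0.001 -1.   ]] q [-0.28  0.66 -0.51  1.93  0.5   0.68 -0.79]
```

Gripped at 75.6 mm with about 25 N. Sliding now.

Request:
drive_tool:
  increments:
    - {"claw":0.07,"dx":-0.015,"dy":0.002,"dz":0,"wx":0,"wy":0,"wz":0}
    - {"claw":0.07,"dx":-0.025,"dy":0.002,"dz":0,"wx":0,"wy":0,"wz":0}
    - {"claw":0.07,"dx":-0.025,"dy":0.002,"dz":0,"wx":0,"wy":0,"wz":0}
    - {"claw":0.07,"dx":-0.025,"dy":0.002,"dz":0,"wx":0,"wy":0,"wz":0}
    - {"claw":0.07,"dx":-0.025,"dy":0.002,"dz":0,"wx":0,"wy":0,"wz":0}
    - {"claw":0.07,"dx":-0.025,"dy":0.002,"dz":0,"wx":0,"wy":0,"wz":0}
    - {"claw":0.07,"dx":0,"dy":0,"dz":0,"wx":0,"wy":0,"wz":0}

```text
t: 11.55
eef_pos: [0.539, 0.1668, 0.0355]
tool_rot: [0.001, 0.594, 0.805, -0.001]
contact_force: [0.2, -2.3, 1.7]
gripper_width: 0.884
grasp_force: 25.6
```

```bash
python3 -c "
from h import *;st()"
```

```text
t 11.55 tcp [0.539  0.1668 0.0355] carton [-0.4374  0.0921] F [ 0.2 -2.3  1.7] w 0.884
tool axes in carton frame (cols x,y,z)
 [[-1.     0.011  0.003]
 [ 0.011  1.    -0.   ]
 [-0.003 -0.    -1.   ]] q [-0.02  0.65 -0.5   1.94  0.5   0.67 -0.54]
```

Request:
drive_tool:
  increments:
    - {"claw":0.07,"dx":-0.02,"dy":0,"dz":0,"wx":0,"wy":0,"wz":0}
    - {"claw":0.07,"dx":-0.025,"dy":0,"dz":0,"wx":0,"wy":0,"wz":0}
    - {"claw":0.07,"dx":-0.025,"dy":0,"dz":0,"wx":0,"wy":0,"wz":0}
    - {"claw":0.07,"dx":-0.025,"dy":0,"dz":0,"wx":0,"wy":0,"wz":0}
    - {"claw":0.07,"dx":-0.015,"dy":-0.005,"dz":0,"wx":0,"wy":0,"wz":0}
    - {"claw":0.07,"dx":-0.022,"dy":-0.012,"dz":0,"wx":0,"wy":0,"wz":0}
    - {"claw":0.07,"dx":-0.022,"dy":-0.012,"dz":0,"wx":0,"wy":0,"wz":0}
    - {"claw":0.07,"dx":-0.022,"dy":-0.012,"dz":0,"wx":0,"wy":0,"wz":0}
    - {"claw":0.07,"dx":-0.022,"dy":-0.012,"dz":0,"wx":0,"wy":0,"wz":0}
    - {"claw":0.07,"dx":-0.022,"dy":-0.012,"dz":0,"wx":0,"wy":0,"wz":0}
    - {"claw":0.07,"dx":-0.022,"dy":-0.012,"dz":0,"wx":0,"wy":0,"wz":0}
    - {"claw":0.07,"dx":-0.022,"dy":-0.012,"dz":0,"wx":0,"wy":0,"wz":0}
    - {"claw":0.07,"dx":0,"dy":0,"dz":0,"wx":0,"wy":0,"wz":0}

```text
t: 13.18
eef_pos: [0.5306, -0.111, 0.0355]
tool_rot: [0.0, 0.593, 0.805, -0.001]
contact_force: [-0.6, -3.4, 4.6]
gripper_width: 0.883
grasp_force: 25.6
```

```bash
python3 -c "
from h import *;st();p,d=read_camera('top');cv2.imwrite('pics/t6.png',cv2.resize(p[140:380,230:530,::-1],None,fx=2.5,fy=2.5,interpolation=cv2.INTER_CUBIC))"
```

```text
t 13.175 tcp [ 0.5306 -0.111   0.0355] carton [-0.1753 -0.0005] F [-0.6 -3.4  4.6] w 0.883
tool axes in carton frame (cols x,y,z)
 [[-1.     0.009  0.002]
 [ 0.009  1.    -0.002]
 [-0.002 -0.002 -1.   ]] q [ 0.49  0.63 -0.51  2.    0.5   0.64 -0.05]
```

View pics/t6.png

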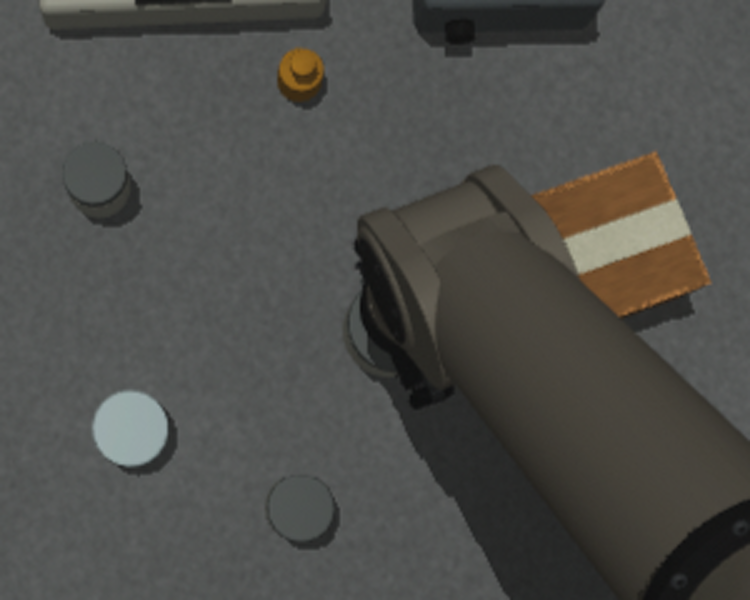

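Request:
drive_tool:
  increments:
    - {"claw":0.0854,"dx":0,"dy":0,"dz":0,"wx":0,"wy":0,"wz":0}
    - {"claw":0.0854,"dx":0,"dy":0,"dz":0,"wx":0,"wy":0,"wz":0}
    - {"claw":0.0854,"dx":0,"dy":0,"dz":0,"wx":0,"wy":0,"wz":0}
    - {"claw":0.0854,"dx":0,"dy":0,"dz":0,"wx":0,"wy":0,"wz":0}
    - {"claw":0.0854,"dx":0.012,"dy":0,"dz":0,"wx":0,"wy":0,"wz":0}
    - {"claw":0.0854,"dx":0.012,"dy":0,"dz":0,"wx":0,"wy":0,"wz":0}
    - {"claw":0.0854,"dx":0.015,"dy":0,"dz":0,"wx":0,"wy":0,"wz":0}
    - {"claw":0.0854,"dx":0.015,"dy":0,"dz":0,"wx":0,"wy":0,"wz":0}
    - {"claw":0.0854,"dx":0.015,"dy":0,"dz":0,"wx":0,"wy":0,"wz":0}
    - {"claw":0.0854,"dx":0.011,"dy":0,"dz":0,"wx":0,"wy":0,"wz":0}
    - {"claw":0.04,"dx":0,"dy":0,"dz":0,"wx":0,"wy":-8,"wz":0}
    - {"claw":0.04,"dx":0,"dy":0,"dz":0,"wx":0,"wy":-8,"wz":0}
    - {"claw":0.04,"dx":0,"dy":0,"dz":0,"wx":0,"wy":-8,"wz":0}
    - {"claw":0.04,"dx":0,"dy":0,"dz":0,"wx":0,"wy":-8,"wz":0}
    - {"claw":0.04,"dx":0,"dy":0,"dz":0,"wx":0,"wy":0,"wz":0}
    - {"claw":0.04,"dx":0,"dy":0,"dz":0,"wx":0,"wy":0,"wz":0}

```text
t: 15.22
eef_pos: [0.5076, -0.0319, 0.0354]
tool_rot: [0.221, 0.57, 0.775, -0.163]
contact_force: [0.0, -0.7, -0.1]
gripper_width: 0.47
grasp_force: 0.0
```

```bash
python3 -c "
from h import *;st();p,d=read_camera('scene');cv2.imwrite('pics/s7.png',cv2.resize(p[60:300,80:380,::-1],None,fx=2.5,fy=2.5,interpolation=cv2.INTER_CUBIC))"
```

```text
t 15.225 tcp [ 0.5076 -0.0319  0.0354] carton [-0.2576  0.0016] F [ 0.  -0.7 -0.1] w 0.47
tool axes in carton frame (cols x,y,z)
 [[-0.849  0.007  0.528]
 [ 0.006  1.    -0.004]
 [-0.528 -0.    -0.849]] q [-0.3   0.6  -0.11  2.18  1.05  0.73 -1.01]
```

View pics/s7.png

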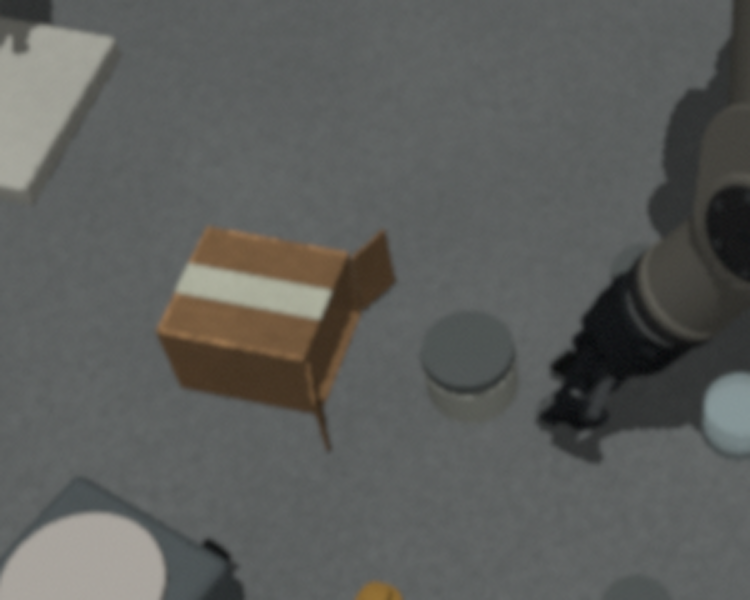

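The tool tilts 32° as wanted, the jar stands free at crop (468,365), and the flaps are open at (370,270) and (320,400). Now I'll measure the jar.

```bash
python3 -c "
from h import *
p,T=cloud('top')
c=np.nan_to_num(T.reshape(-1,3));q=np.c_[(c[:,:2]-CT)@E2.T,c[:,2]]
w=q[(q[:,2]>.05)&(q[:,2]<.06)&(abs(q[:,0]+.175)<.042)&(abs(q[:,1])<.05)]
print(len(w),cv2.minEnclosingCircle((w[:,:2]*1000).astype(np.float32)),w.min(0),w.max(0))
"
```

```text
1123 ((-177.00173950195312, -1.9671438932418823), 37.96672439575195) [-0.21386161 -0.03915288  0.05001751] [-0.13929026  0.03586592  0.05987665]
```

Request:
drive_tool:
  increments:
    - {"claw":0.04,"dx":-0.0085,"dy":-0.0015,"dz":0.0053,"wx":0,"wy":0,"wz":0}
    - {"claw":0.04,"dx":-0.0085,"dy":0,"dz":0.0053,"wx":0,"wy":0,"wz":0}
    - {"claw":0.04,"dx":-0.0085,"dy":0,"dz":0.0053,"wx":0,"wy":0,"wz":0}
    - {"claw":0.04,"dx":-0.0085,"dy":0,"dz":0.0053,"wx":0,"wy":0,"wz":0}
    - {"claw":0.04,"dx":-0.0085,"dy":0,"dz":0.0053,"wx":0,"wy":0,"wz":0}
    - {"claw":0.04,"dx":-0.0085,"dy":0,"dz":0.0053,"wx":0,"wy":0,"wz":0}
    - {"claw":0.04,"dx":-0.0085,"dy":0,"dz":0.0053,"wx":0,"wy":0,"wz":0}
    - {"claw":0.04,"dx":-0.0085,"dy":0,"dz":0.0053,"wx":0,"wy":0,"wz":0}
    - {"claw":0.04,"dx":0,"dy":0,"dz":0,"wx":0,"wy":0,"wz":0}

```text
t: 16.45
eef_pos: [0.5301, -0.1098, 0.0356]
tool_rot: [0.222, 0.57, 0.774, -0.164]
contact_force: [1.1, -0.1, -1.0]
gripper_width: 0.473
grasp_force: 0.0
```

```bash
python3 -c "
from h import *
st();p,T=cloud('top')
c=np.nan_to_num(T.reshape(-1,3));q=np.c_[(c[:,:2]-CT)@E2.T,c[:,2]]
w=q[(q[:,2]>.05)&(q[:,2]<.06)&(q[:,0]>-.22)&(q[:,0]<-.064)&(abs(q[:,1])<.05)]
print(len(w),cv2.minEnclosingCircle((w[:,:2]*1000).astype(np.float32)),w.min(0),w.max(0))
S=unproj('scene',read_camera('scene')[1]);c=np.nan_to_num(S.reshape(-1,3));q=np.c_[(c[:,:2]-CT)@E2.T,c[:,2]]
w=q[(q[:,2]>.05)&(q[:,2]<.06)&(q[:,0]>-.22)&(q[:,0]<-.064)&(abs(q[:,1])<.05)]
print(len(w),cv2.minEnclosingCircle((w[:,:2]*1000).astype(np.float32)),w.min(0),w.max(0))
"
```

```text
t 16.45 tcp [ 0.5301 -0.1098  0.0356] carton [-0.1766 -0.0007] F [ 1.1 -0.1 -1. ] w 0.473
tool axes in carton frame (cols x,y,z)
 [[-0.847  0.008  0.531]
 [ 0.007  1.    -0.005]
 [-0.531 -0.    -0.847]] q [-0.19  0.61 -0.04  2.16  1.12  0.65 -0.93]
1178 ((-152.9240264892578, -0.5053545832633972), 66.03839874267578) [-0.20349735 -0.04568896  0.05002102] [-0.08694205  0.04544569  0.05999072]
931 ((-145.13076782226562, 15.952420234680176), 63.8028678894043) [-0.19939007 -0.03773624  0.05004048] [-0.08612759  0.04951911  0.05997472]
```

Request:
drive_tool:
  increments:
    - {"claw":0.04,"dx":-0.0085,"dy":0,"dz":0.0053,"wx":0,"wy":0,"wz":0}
    - {"claw":0.04,"dx":-0.0085,"dy":0,"dz":0.0053,"wx":0,"wy":0,"wz":0}
    - {"claw":0.04,"dx":-0.0085,"dy":0,"dz":0.0053,"wx":0,"wy":0,"wz":0}
    - {"claw":0.04,"dx":-0.0085,"dy":0,"dz":0.0053,"wx":0,"wy":0,"wz":0}
    - {"claw":0.04,"dx":-0.0085,"dy":0,"dz":0.0053,"wx":0,"wy":0,"wz":0}
    - {"claw":0.04,"dx":-0.0085,"dy":0,"dz":0.0053,"wx":0,"wy":0,"wz":0}
    - {"claw":0.04,"dx":0,"dy":0,"dz":0,"wx":0,"wy":0,"wz":0}

```text
t: 17.42
eef_pos: [0.5482, -0.1671, 0.0358]
tool_rot: [0.222, 0.57, 0.774, -0.164]
contact_force: [-1.9, 0.9, -0.1]
gripper_width: 0.466
grasp_force: 0.0
```

```bash
python3 -c "
from h import *;st()
p,d=read_camera('scene');cv2.imwrite('pics/s8.png',cv2.resize(p[100:260,110:310,::-1],None,fx=4,fy=3.75,interpolation=cv2.INTER_CUBIC))"
```

```text
t 17.425 tcp [ 0.5482 -0.1671  0.0358] carton [-0.1166 -0.0009] F [-1.9  0.9 -0.1] w 0.466
tool axes in carton frame (cols x,y,z)
 [[-0.847  0.008  0.531]
 [ 0.007  1.    -0.004]
 [-0.531  0.    -0.847]] q [-0.1   0.62  0.    2.13  1.16  0.6  -0.84]
```

View pics/s8.png

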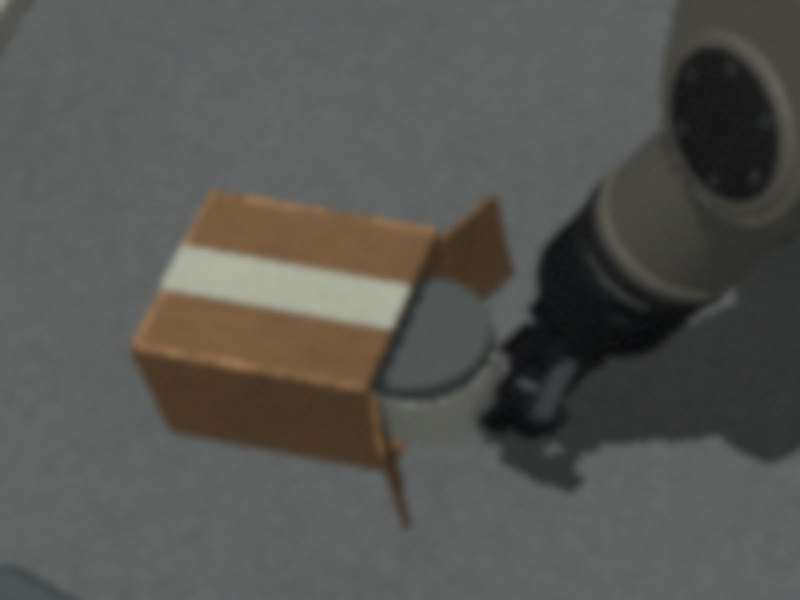

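The jar is half under the roof (crop 440,340), upright and centred, with the flaps untouched. I'll finish the push.

Request:
drive_tool:
  increments:
    - {"claw":0.04,"dx":-0.0085,"dy":0,"dz":0.0053,"wx":0,"wy":0,"wz":0}
    - {"claw":0.04,"dx":-0.0085,"dy":0,"dz":0.0053,"wx":0,"wy":0,"wz":0}
    - {"claw":0.04,"dx":-0.0085,"dy":0,"dz":0.0053,"wx":0,"wy":0,"wz":0}
    - {"claw":0.04,"dx":-0.0085,"dy":0,"dz":0.0053,"wx":0,"wy":0,"wz":0}
    - {"claw":0.04,"dx":-0.0085,"dy":0,"dz":0.0053,"wx":0,"wy":0,"wz":0}
    - {"claw":0.04,"dx":-0.0043,"dy":0,"dz":0.0027,"wx":0,"wy":0,"wz":0}
    - {"claw":0.04,"dx":0,"dy":0,"dz":0,"wx":0,"wy":0,"wz":0}

```text
t: 18.35
eef_pos: [0.5646, -0.219, 0.0357]
tool_rot: [0.222, 0.569, 0.774, -0.164]
contact_force: [-0.6, -0.1, 0.3]
gripper_width: 0.468
grasp_force: 0.0
```

```bash
python3 -c "
from h import *;st()"
```

```text
t 18.35 tcp [ 0.5646 -0.219   0.0357] carton [-0.0621 -0.0011] F [-0.6 -0.1  0.3] w 0.468
tool axes in carton frame (cols x,y,z)
 [[-0.848  0.007  0.531]
 [ 0.006  1.    -0.004]
 [-0.531 -0.    -0.848]] q [-0.02  0.64  0.03  2.08  1.18  0.56 -0.76]
```

Request:
drive_tool:
  increments:
    - {"claw":0.04,"dx":0.0085,"dy":0,"dz":-0.0053,"wx":0,"wy":0,"wz":0}
    - {"claw":0.04,"dx":0.017,"dy":0,"dz":-0.0106,"wx":0,"wy":0,"wz":0}
    - {"claw":0.04,"dx":0.017,"dy":0,"dz":-0.0106,"wx":0,"wy":0,"wz":0}
    - {"claw":0.04,"dx":0.017,"dy":0,"dz":-0.0106,"wx":0,"wy":0,"wz":0}
    - {"claw":0.04,"dx":0.017,"dy":0,"dz":-0.0106,"wx":0,"wy":0,"wz":0}
    - {"claw":0.04,"dx":0.017,"dy":0,"dz":-0.0106,"wx":0,"wy":0,"wz":0}
    - {"claw":0.04,"dx":-0.02,"dy":0,"dz":-0.032,"wx":0,"wy":0,"wz":0}
    - {"claw":0.04,"dx":-0.02,"dy":0,"dz":-0.032,"wx":0,"wy":0,"wz":0}
    - {"claw":0.04,"dx":-0.02,"dy":0,"dz":-0.032,"wx":0,"wy":0,"wz":0}
    - {"claw":0.04,"dx":0,"dy":0,"dz":0,"wx":0,"wy":0,"wz":0}

```text
t: 19.6
eef_pos: [0.5331, -0.1123, 0.1513]
tool_rot: [0.224, 0.57, 0.774, -0.161]
contact_force: [-0.6, -0.1, -0.5]
gripper_width: 0.464
grasp_force: 0.0
```

```bash
python3 -c "
from h import *;st()
p,d=read_camera('scene');cv2.imwrite('pics/s9.png',cv2.resize(p[130:240,130:270,::-1],None,fx=5,fy=5,interpolation=cv2.INTER_CUBIC))
S=unproj('scene',d);c=np.nan_to_num(S.reshape(-1,3));q=np.c_[(c[:,:2]-CT)@E2.T,c[:,2]]
w=q[(q[:,2]>.012)&(q[:,2]<.066)&(q[:,0]>-.075)&(q[:,0]<.05)&(abs(q[:,1])<.047)];print(len(w),np.round(w[np.argsort(w[:,0])][::max(1,len(w)//15)],3))"
```

```text
t 19.6 tcp [ 0.5331 -0.1123  0.1513] carton [-0.1733  0.0014] F [-0.6 -0.1 -0.5] w 0.464
tool axes in carton frame (cols x,y,z)
 [[-0.848  0.006  0.531]
 [ 0.008  1.     0.001]
 [-0.531  0.005 -0.848]] q [-0.12  0.39 -0.1   2.12  0.89  0.8  -0.61]
96 [[-0.049  0.005  0.04 ]
 [-0.048  0.004  0.035]
 [-0.047 -0.001  0.028]
 [-0.047 -0.002  0.016]
 [-0.047 -0.001  0.013]
 [-0.046  0.007  0.042]
 [-0.046 -0.009  0.013]
 [-0.046 -0.01   0.015]
 [-0.046 -0.011  0.039]
 [-0.045  0.006  0.016]
 [-0.045  0.014  0.034]
 [-0.045  0.015  0.02 ]
 [-0.044  0.012  0.02 ]
 [-0.044 -0.017  0.027]
 [-0.042  0.017  0.026]
 [-0.041  0.018  0.017]]
```

View pics/s9.png

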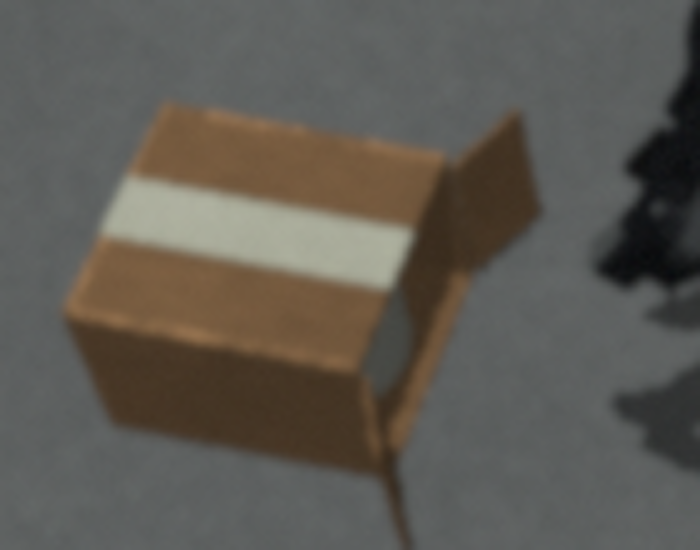

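The jar's side shows inside the mouth (crop 390,340). Its near edge is at carton x ≈ -47 mm, so its centre is at about -9 mm, y ≈ 0. The flaps are wide open and the gripper is clear, so I'm handing in.

```bash
python3 -c "
from station import *;print(hand_in())"
```

```text
the job is handed in; nothing more can be done
None
```

I handed the job in at about 20 s: the wide jar stands upright wholly inside the carton (centre about 9 mm mouth-side of the carton's middle), both flaps were at about 2.6 rad or more when measured and still look wide open, and I saw no bystander moved; `hand_in()` gave no verdict.

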